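# Pop the long test hood off its board carrier and park it

### The arm

A 6-joint arm with a two-finger parallel gripper is mounted at the origin on a cart in front of the work surface, level with it; the furniture and walls round the work are solid. World frame = base frame: x ahead of the robot, y to its left, z up, the work surface at z = 0. Lengths are in m, angles in rad, forces in N, time in s.
With the tool pointing down it reaches from about 0.35 to 0.725 m from the base axis. Payload 6 kg.
Tool frame: the origin (TCP) lies on the centre line of the jaws, within the pads' length; the fingertips stand 11 mm ahead of it and the grasp point (between the pads) lies 8 mm behind it; z points along the fingers, y is the line along which they close (so a half turn about z gives the same grasp; the last joint's range is limited). The gripper opens to 85 mm and grips with 20 to 120 N. Pads are 22 mm wide; open, the fingers measure 114 mm over their backs; the gripper's body (76 mm by 85 mm) begins 54 mm behind the grasp point. The pads swing forward as they close: fully open they stand 13 mm farther back than shut.
Start: joints at [-0.878, 0.04, 0.085, 0, -1.615, -0.334], TCP at [0.211, -0.562, 0.216] pointing down, gripper open.
Joint ranges: [-2.56, 2.56], [-1.29, 2.01], [-1.08, 1.49], [-3.29, 1.98], [-2.81, -0.18], [-2.99, 2.99]. Speed limits (rad/s): [2.57, 2.57, 3.01, 3.14, 3.14, 3.14].

### API

Orientations are given as a unit quaternion [w, x, y, z].
In Python, from plant import env gives the robot as it stands.
- The arm moves only by the tool servo_tool, never from a script. Its argument "moves" is a list of rows, each an object with "offset": the shift along the tool's x, y, z in m, a list of three; "angular": the turn, a rotation vector about the tool's x, y, z in rad, a list of three. A call has 1 to 12 rows; each row is the pose to reach, as a shift and turn from the pose commanded when the call began, along the tool's axes at that moment; what a row does not reach only later rows make up. A row lasts 1/8 s, in which the tool goes at most 62.5 mm and 10.7 degrees, less where a joint would pass 70% of its speed; a pose out of reach is approached as far as the arm can. A call with a gripper value outside its range is refused whole. "fingers" is the opening, from 0 (shut) to 1 (fully open), set as the call begins (left out, the last holds). The fingers move at their own pace and stop on an object; "grip_force" is the grip in N (left out, the last holds). Time passes only in rows, so rows that repeat a pose let the fingers close. It gives the time, the measured TCP pose, the force, the opening and the grip force at its end, in the units of the state.
- env.read_state(): the state, without advancing time (a new reading comes with each control period).
- env.snapshot(name): name is "scene" or "top" or "wrist"; returns (picture, depth): 480x640x3 uint8, red, green, blue; 480x640 float32, m along the optical axis (not along the pixel's ray), 0 where there is no reading.
- env.get_calibration(name): a dict with "fx", "fy", "cx", "cy" (pixels), "k1" (the pictures are not rectified: a ray, as slopes to the right and down, at radius r is drawn at 1 + k1 r^2 times it, then the intrinsics apply), "position" and "orientation" of the camera in the world; the wrist camera has in their place "T_tool_cam" (4x4, takes a point from camera to tool coordinates, whose origin is the TCP and whose axes are the flange's). Camera axes: x right, y down, z forward; pixel columns grow to the right and rows downward; lengths in m; the calibration is good to about 2 mm. A picture is of the moment at which its call begins: read the wrist's pose just before it. get_calibration takes no time and is no camera call.
- env.sign_off(): hands the job in; it is judged then, once.
Trained networks look in the newest picture that a camera, given by its name, has taken for a name from the list of things; names that differ only in an ending like _2 or _b are one class to them, and where a whole thing is asked for, a point or a joint stands for the part that bears it (a point fixed in the world has none). Each returns a list of dicts, best first, with "p" (0 to 1); they miss things now and then, are a little off and sometimes report something else, mostly with a low value. They report only what shows in the picture. A call takes as long as a camera call.
- env.look_for(camera, label): "box" ([left, top, right, bottom] in pixels, round what is visible of it).
- env.trace(camera, label): "region" (480x640 bool, what is visible of it) and "box" ([left, top, right, bottom] in pixels, round what is visible of it).
The state is a dict: "clock": time; "joint_pos": joint angles; "qvel": joint speeds; "tau": joint torques, N m; "tool_pos": TCP position; "tcp_rot": TCP orientation; "ft_force": force on the tool from outside, world axes, zero at the start; "wrist_torque": the same for the moment, N m; "finger_gap": opening from 0.0 (shut) to 1.0 (fully open); "finger_force": force on a finger pad.
Only numpy, scipy, OpenCV 4.12 (cv2) and the standard library are available. Lean on these libraries where they do the work, as an engineer would, in place of code of your own. Each camera call takes 0.05 s, during which the arm holds its last target. There are 200 camera calls.

### The job

Open the longer of the two test fixtures: press its release lever down until the hood pops up off its spring catches, then lift the hood straight off so that the board carrier is not lifted with it and stays where it stands. Set the hood down gently, upright, inside the longer of the two low parking trays and let go. Leave the shorter fixture alone.

Things in the scene. Friction and masses are not known exactly. Their poses are not given: they have to be found in the camera images.
- carrier: inner part of the longer fixture, loose on the desk, about 0.5 kg: aluminium plate 196 x 92 x 8 mm with a black block 140 x 46 mm, up to 36 mm above the desk, carrying a green board. Origin at the centre of the plate's underside; x along its length, towards the lever's paddle; z up
- pillar (a point): top of the carrier's steel pillar (radius 5 mm), 24 mm along x from the carrier's middle and 58 mm above the desk; it comes up through a slot in the closed hood's top, under the lever's nose. Four steel spring plungers on the board push up under the hood's top
- hood: outer part of the longer fixture: grey hood, open below, 150 mm long (x), 60 mm wide (y), 46 mm high, foot rim 154 x 64 mm and 5 mm high; about 0.22 kg with its lever. Origin at the centre of its underside, x towards the lever's paddle. Closed, its underside is 8 mm above the desk. Grasp it across its width, at the middle of its length
- hood_top (a point): middle of the hood's top face, 46 mm above its underside. The lever's two cheeks stand 17 mm above it (22 mm along x, 24 mm across). Two spring balls in the carrier hold the closed hood: pulling it off takes over 10 N, more than the carrier weighs, so the carrier would come along. Popped by the lever, it is loose and stands level about 11 mm higher on four spring plungers
- paddle (a point): centre of the upper face of the black paddle (28 x 26 mm) at the end of the release lever, the place to press; 85 mm from the lever's pivot, a cross pin over the middle of the hood, 10 mm above its top
- lever (a joint): release lever on the hood (rad): about 0.03 = sloping up, hood closed; 0.46 = down, level with the hood's top, its stop. Pressing the paddle down jacks the hood up off the carrier's pillar: against up to 6 N, and after some 8 to 15 mm the hood snaps up off its catches and the lever drops flat, the paddle then being 25 mm lower than at the start. It stays down when let go
- short_fixture: the shorter look-alike fixture, closed: hood 110 mm long, plate 156 x 92 mm, 0.65 kg, paddle about 95 mm above the desk; to be left alone. Origin at the centre of its plate's underside; x towards its paddle
- long_tray: longer grey parking tray with a black mat inside, fixed to the desk: open top, inside 170 x 80 mm, walls 6 mm thick and 14 mm high, floor 4 mm thick. Origin at the centre of its underside, x along its length
- long_bay (a point): centre of the longer tray's inner floor, 4 mm above the desk; x along the tray's length
- short_tray: shorter grey parking tray, fixed to the desk: inside 130 x 80 mm, else like the longer one. Origin at the centre of its underside

How it is judged:
By the outcome, as a careful person would: the job done as asked, in the order asked, and still so for the second after the job is handed in, with the robot touching nothing.
It also fails if it takes over 48 s, if anything falls off the work surface, if the arm or the gripper's body presses on something with over 40 N, if the wrist force passes 120 N, or if a joint passes its speed limit or range.

## Working session

There is one attempt and no reset: what is moved stays moved. The work goes in short steps, Python scripts to look and compute and a tool call to move; the robot and the scene stay as the last step left them, time stands still between calls to the robot, and variables do not carry over. Pictures are saved under pics/ and viewed, at most 10 in all, crops included, and the job is handed in when it is done.

Besides the shell and the picture viewer there is one more tool, called by a JSON object that holds its "api" and its "payload". servo_tool: Moves the arm, as the interface text tells. Its arguments: {"type":"object","properties":{"moves":{"type":"array","items":{"type":"object","properties":{"offset":{"type":"array","items":{"type":"number"}},"angular":{"type":"array","items":{"type":"number"}}}}},"fingers":{"type":"number"},"grip_force":{"type":"number"}},"required":["moves"]}

```bash
mkdir -p pics; cat > h.py <<'E'
import numpy as np, cv2
from scipy.spatial.transform import Rotation as R
from plant import env
def q2R(q): return R.from_quat([q[1],q[2],q[3],q[0]]).as_matrix()
def cam(name,st=None):
    c=env.get_calibration(name)
    if name=='wrist':
        st=st or env.read_state(); T=np.eye(4); T[:3,:3]=q2R(st['tcp_rot']); T[:3,3]=st['tool_pos']
        return c,T@np.array(c['T_tool_cam'])
    T=np.eye(4); T[:3,:3]=q2R(c['orientation']); T[:3,3]=c['position']; return c,T
def pts(name,depth,mask,st=None):
    c,T=cam(name,st); v,u=np.nonzero(mask&(depth>0))
    K=np.array([[c['fx'],0,c['cx']],[0,c['fy'],c['cy']],[0,0,1.]])
    n=cv2.undistortPoints(np.stack([u,v],1).astype(float)[:,None],K,np.array([c['k1'],0,0,0.]))[:,0]
    z=depth[v,u]; P=np.column_stack([n*z[:,None],z])
    return P@T[:3,:3].T+T[:3,3],u,v
E
cat > a.py <<'E'
from h import *
print({k:np.round(v,3) for k,v in env.read_state().items()})
for n in ('scene','top'):
    im,d=env.snapshot(n); im=im[:,:,::-1].copy(); cv2.imwrite(f'pics/{n}0.png',im); np.save(n+'d.npy',d)
    print(n,env.get_calibration(n)['position'])
    for l in ('hood','paddle','carrier','short_fixture','long_tray','short_tray'):
        for r in env.trace(n,l)[:2]:
            P,_,_=pts(n,d,r['region'])
            if len(P)<5: continue
            rc=cv2.minAreaRect(P[:,:2].astype(np.float32)*1000)
            print(l,round(r['p'],2),np.round(r['box']),'med',np.round(np.median(P,0),3),'z5-95',np.round(np.percentile(P[:,2],[5,95]),3),np.round(rc[0]),np.round(rc[1]),round(rc[2],1))
E
python3 a.py
```

```text
{'clock': np.float64(0.0), 'joint_pos': array([-0.878,  0.041,  0.084, -0.   , -1.615, -0.334]), 'qvel': array([ 0.   , -0.001,  0.001, -0.001, -0.001,  0.001]), 'tau': array([-1.0000e-03, -3.6820e+01,  3.4741e+01,  6.9320e+00, -5.0000e-03,
        0.0000e+00]), 'tool_pos': array([ 0.211, -0.561,  0.215]), 'tcp_rot': array([-0.   , -0.178,  0.984,  0.001]), 'ft_force': array([-0.036, -0.412, -0.254]), 'wrist_torque': array([ 0.072, -0.052, -0.037]), 'finger_force': np.float64(0.0), 'finger_gap': np.float64(0.999)}
scene [0.00984872 0.53824338 0.9326619 ]
hood 0.88 [302. 194. 377. 272.] med [ 0.516 -0.016  0.056] z5-95 [0.015 0.099] [569. -40.] [106. 259.] 81.1
paddle 0.69 [306. 189. 340. 230.] med [ 0.577 -0.025  0.091] z5-95 [0.057 0.11 ] [600. -42.] [ 61. 153.] 59.0
paddle 0.53 [297. 228. 387. 283.] med [0.472 0.005 0.01 ] z5-95 [0.005 0.018] [522. -26.] [198.  95.] 4.3
carrier 0.97 [298. 227. 388. 280.] med [0.464 0.005 0.01 ] z5-95 [0.003 0.018] [522. -26.] [197.  94.] 4.5
short_fixture 0.63 [351. 156. 418. 210.] med [ 0.559 -0.229  0.041] z5-95 [0.01  0.083] [ 578. -263.] [125. 
[... 678 characters left out ...]
] [543. 292.] [209.  99.] 11.2
carrier 0.79 [313. 200. 362. 295.] med [ 0.507 -0.017  0.007] z5-95 [0.004 0.016] [523. -30.] [196.  92.] 3.3
short_fixture 0.84 [415. 180. 462. 255.] med [ 0.574 -0.238  0.055] z5-95 [0.009 0.097] [ 580. -251.] [ 91. 155.] 83.7
long_tray 0.65 [151. 188. 214. 285.] med [0.542 0.291 0.004] z5-95 [0.    0.014] [543. 292.] [210.  99.] 11.4
long_tray 0.38 [332. 196. 341. 248.] med [ 0.58  -0.028  0.094] z5-95 [0.068 0.108] [564. -28.] [95. 25.] 2.8
short_tray 0.6 [233. 228. 281. 307.] med [0.481 0.134 0.004] z5-95 [0.001 0.014] [480. 134.] [ 93. 167.] 88.2
short_tray 0.27 [327. 196. 343. 247.] med [ 0.579 -0.028  0.093] z5-95 [0.068 0.108] [564. -30.] [96. 29.] 2.8
```

View top.

```bash
python3 -c "
import cv2
a=cv2.imread('pics/top0.png')[150:350,120:500];cv2.imwrite('pics/top0c.png',cv2.resize(a,None,fx=2.1,fy=2.1,interpolation=cv2.INTER_CUBIC))
a=cv2.imread('pics/scene0.png');cv2.imwrite('pics/scene0c.png',cv2.resize(a[130:400,150:450],None,fx=2.2,fy=2.2,interpolation=cv2.INTER_CUBIC))"
```

```text
(no output)
```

View pics/top0c.png

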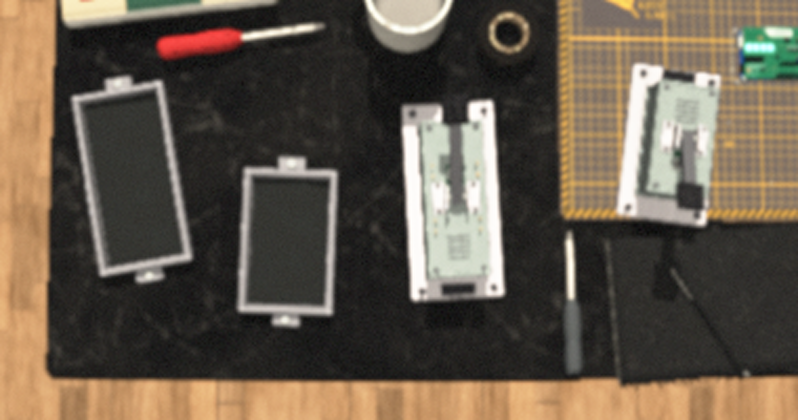

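View pics/scene0c.png

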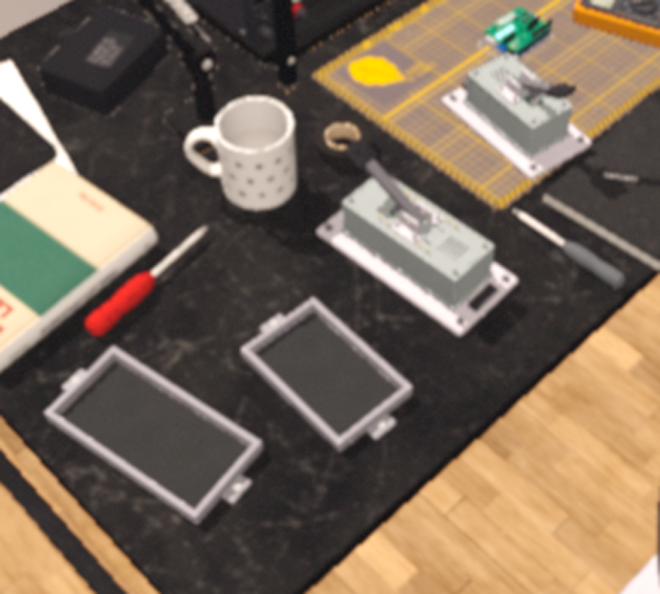

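Top picture: the long tray is at crop ~(130,180), the short tray at (288,240), the long fixture at (455,200) with its lever pointing up the image (+x), and the short fixture at (670,145). The trays have end tabs, which explains the 209 mm length. The measured centres agree between the two cameras. I'm moving over the long fixture with the fingers shut.

{"api": "servo_tool", "payload": {"fingers": 0, "moves": [{"offset": [-0.05, 0.038, -0.025], "angular": [0, 0, 0.03]}, {"offset": [-0.1, 0.077, -0.025], "angular": [0, 0, 0.06]}, {"offset": [-0.148, 0.115, -0.025], "angular": [0, 0, 0.09]}, {"offset": [-0.198, 0.153, -0.025], "angular": [0, 0, 0.12]}, {"offset": [-0.247, 0.192, -0.025], "angular": [0, 0, 0.15]}, {"offset": [-0.296, 0.23, -0.025], "angular": [0, 0, 0.18]}, {"offset": [-0.346, 0.268, -0.025], "angular": [0, 0, 0.22]}, {"offset": [-0.395, 0.306, -0.025], "angular": [0, 0, 0.25]}, {"offset": [-0.445, 0.345, -0.025], "angular": [0, 0, 0.28]}, {"offset": [-0.494, 0.383, -0.025], "angular": [0, 0, 0.305]}, {"offset": [-0.494, 0.383, -0.025], "angular": [0, 0, 0.305]}, {"offset": [-0.494, 0.383, -0.025], "angular": [0, 0, 0.305]}]}}

```text
clock: 2.2
tool_pos: [0.5387, -0.0295, 0.2414]
tcp_rot: [-0.0, -0.027, 1.0, -0.0]
ft_force: [0.4, 0.6, 0.1]
finger_gap: -0.003
finger_force: 0.0
```

```bash
cat > b.py <<'E'
from h import *
import sys
tag=sys.argv[1]
st=env.read_state(); im,d=env.snapshot('wrist'); cv2.imwrite(f'pics/w{tag}.png',im[:,:,::-1]); np.savez(f'w{tag}.npz',d=d,im=im,p=st['tool_pos'],q=st['tcp_rot'])
print(st['clock'],np.round(st['tool_pos'],4),np.round(st['tcp_rot'],4),np.round(st['ft_force'],2),st['finger_gap'])
for l in sys.argv[2:]:
    for r in env.trace('wrist',l)[:2]:
        P,u,v=pts('wrist',d,r['region'],st)
        if len(P)<5: continue
        rc=cv2.minAreaRect(P[:,:2].astype(np.float32)*1000)
        print(l,round(r['p'],2),np.round(r['box']),'med',np.round(np.median(P,0),4),'z',np.round(np.percentile(P[:,2],[5,50,95]),3),np.round(rc[0]),np.round(rc[1]),round(rc[2],1))
E
python3 b.py 1 hood paddle carrier hood_top
```

```text
2.2 [ 0.5387 -0.0295  0.2414] [-2.000e-04 -2.740e-02  9.996e-01 -1.000e-04] [0.41 0.55 0.11] -0.002631133185275355
hood 0.74 [290.  93. 364. 287.] med [ 0.5173 -0.028   0.0553] z [0.054 0.055 0.096] [535. -27.] [178.  60.] 3.4
hood 0.39 [580. 110. 639. 302.] med [0.5434 0.2745 0.0047] z [0.003 0.005 0.014] [548. 275.] [212.  74.] 16.9
paddle 0.93 [309. 178. 340. 288.] med [ 0.5659 -0.0258  0.0885] z [0.068 0.089 0.104] [578. -22.] [128.  36.] 1.5
carrier 0.67 [277.  65. 376. 268.] med [ 0.4834 -0.0341  0.008 ] z [0.006 0.008 0.018] [522. -28.] [200.  95.] 3.1
hood_top 0.7 [289.  90. 365. 285.] med [ 0.5175 -0.0279  0.0553] z [0.054 0.055 0.096] [545. -28.] [199.  66.] 0.8
```

View pics/w1.png

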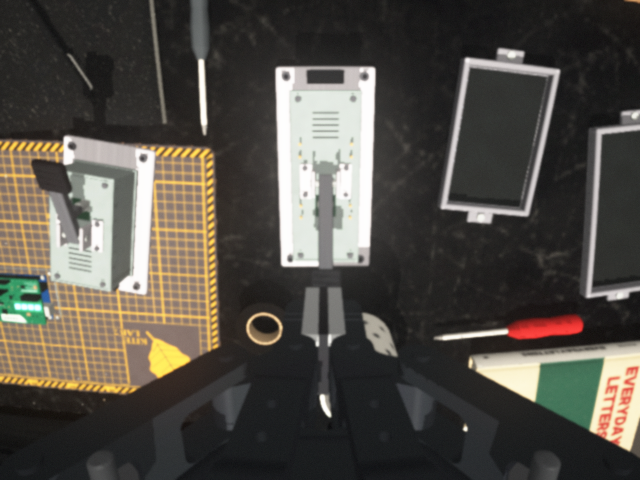

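Wrist picture: the long fixture spans (277–376, 66–267), with its lever running down to the paddle near (325,285). The short fixture is at the left and both trays at the right. Next I'm refining the poses from depth.

```bash
cat > c.py <<'E'
from h import *
w=np.load('w1.npz'); st=dict(tool_pos=w['p'],tcp_rot=w['q'])
for n,d,s in (('wrist',w['d'],st),('top',np.load('topd.npy'),None),('scene',np.load('scened.npy'),None)):
    P,u,v=pts(n,d,np.ones(d.shape,bool),s)
    def f(nm,c,r,z0,z1):
        m=(np.hypot(P[:,0]-c[0],P[:,1]-c[1])<r)&(P[:,2]>z0)&(P[:,2]<z1)
        if m.sum()<8: print(n,nm,m.sum());return
        Q=P[m]; rc=cv2.minAreaRect(Q[:,:2].astype(np.float32)*1000)
        print(n,nm,m.sum(),'mean',np.round(Q.mean(0),4),'rect',np.round(rc[0],1),np.round(rc[1],1),round(rc[2],1))
    f('hoodtop',(.522,-.028),.1,.048,.060)
    f('plate',(.522,-.028),.12,.0055,.012)
    f('lever',(.58,-.025),.06,.07,.13)
    f('padd',(.602,-.025),.02,.085,.13)
    f('traywall',(.543,.291),.12,.009,.02)
    Q=P[(np.hypot(P[:,0]-.6,P[:,1]+.025)<.03)&(P[:,2]>.07)&(P[:,2]<.13)]
    for x in np.arange(.57,.63,.006):
        q=Q[abs(Q[:,0]-x)<.003]
        if len(q): print('  x%.3f n%d y%.4f..%.4f z%.4f'%(x,len(q),q[:,1].min(),q[:,1].max(),np.median(q[:,2])))
E
python3 c.py
```

```text
wrist hoodtop 10201 mean [ 0.5117 -0.0288  0.0552] rect [521.7 -27.9] [150.8  60. ] 3.4
wrist plate 6060 mean [ 0.5015 -0.0279  0.008 ] rect [518.6   8. ] [194.9 164.2] 3.4
wrist lever 1855 mean [ 0.5646 -0.0254  0.0889] rect [559.6 -25.8] [77.3 25.1] 3.0
wrist padd 618 mean [ 0.5907 -0.0243  0.1012] rect [590.1 -24.2] [16.1 25.1] 3.0
wrist traywall 2216 mean [0.5442 0.2456 0.013 ] rect [555.7 239.8] [187.4 127.6] 16.5
  x0.570 n57 y-0.0306..-0.0191 z0.0919
  x0.576 n121 y-0.0304..-0.0188 z0.0937
  x0.582 n127 y-0.0301..-0.0128 z0.0963
  x0.588 n271 y-0.0368..-0.0117 z0.1000
  x0.594 n259 y-0.0367..-0.0114 z0.1029
  x0.600 n33 y-0.0364..-0.0113 z0.1040
top hoodtop 1880 mean [ 0.5166 -0.03    0.0546] rect [522.6 -30.2] [149.6  60.2] 3.2
top plate 1254 mean [ 0.5183 -0.0246  0.0078] rect [518.4 -25.7] [203.5 202.6] 44.0
top lever 405 mean [ 0.5755 -0.0271  0.0926] rect [567.1 -27.8] [90.1 25.3] 2.8
top padd 204 mean [ 0.5982 -0.0258  0.1031] rect [597.  -26.3] [29.2 25.5] 0.7
top traywall 823 mean [0.5413 0.282  0.0125] rect [549.5 254.9] [181.8 164.9] 11.1
  x0.570 n9 y-0.0318..-0.022
[... 315 characters left out ...]
 -0.023   0.0562] rect [522.6 -28.4] [150.9  64.7] 3.1
scene plate 828 mean [ 0.5037 -0.0097  0.0088] rect [520.5 -23.4] [223.5 224.1] 57.9
scene lever 345 mean [ 0.5704 -0.024   0.092 ] rect [566.9 -24.5] [90.8 29.6] 1.7
scene padd 145 mean [ 0.5974 -0.0224  0.1049] rect [597.3 -23.1] [29.3 29.7] 89.2
scene traywall 1031 mean [0.5395 0.2852 0.0138] rect [550.3 256.8] [196.1 167.8] 10.0
  x0.570 n8 y-0.0296..-0.0211 z0.0923
  x0.576 n23 y-0.0297..-0.0182 z0.0944
  x0.582 n13 y-0.0292..-0.0168 z0.0967
  x0.588 n32 y-0.0341..-0.0121 z0.0999
  x0.594 n33 y-0.0348..-0.0105 z0.1040
  x0.600 n35 y-0.0341..-0.0109 z0.1070
  x0.606 n29 y-0.0350..-0.0086 z0.1092
  x0.612 n12 y-0.0380..-0.0121 z0.1097
```

```bash
cat > d.py <<'E'
from h import *
w=np.load('w1.npz'); st=dict(tool_pos=w['p'],tcp_rot=w['q'])
for n,d,s in (('wrist',w['d'],st),('top',np.load('topd.npy'),None),('scene',np.load('scened.npy'),None)):
    P,u,v=pts(n,d,np.ones(d.shape,bool),s)
    Q=P[(P[:,0]>.6)&(P[:,0]<.75)&(P[:,1]>-.01)&(P[:,1]<.12)&(P[:,2]>.04)&(P[:,2]<.15)]
    if len(Q): print(n,len(Q),np.round(Q.min(0),3),np.round(Q.max(0),3))
    Q=P[(P[:,0]>.62)&(P[:,0]<.75)&(P[:,1]>-.12)&(P[:,1]<-.01)&(P[:,2]>.02)&(P[:,2]<.15)]
    if len(Q): print(n,len(Q),np.round(Q.min(0),3),np.round(Q.max(0),3))
    if n=='wrist': continue
    # tray walls only
    a=np.radians(9); c,si=np.cos(a),np.sin(a); D=P[:,:2]-[.543,.291]
    L=np.column_stack([c*D[:,0]+si*D[:,1],-si*D[:,0]+c*D[:,1]]); m=(P[:,2]>.009)&(P[:,2]<.02)
    for nm,k in (('long+',m&(abs(L[:,0])<.075)&(abs(L[:,1]-.043)<.012)),('long-',m&(abs(L[:,0])<.075)&(abs(L[:,1]+.043)<.012)),('end+',m&(abs(L[:,1])<.035)&(abs(L[:,0]-.088)<.012)),('end-',m&(abs(L[:,1])<.035)&(abs(L[:,0]+.088)<.012))):
        q=L[k]; i=0 if nm[0]=='l' else 1
        p=np.polyfit(q[:,i],q[:,1-i],1); print(n,nm,len(q),'off %.4f slope deg %.2f'%(p[1],np.degrees(p[0])))
E
python3 d.py
```

```text
wrist 413 [0.672 0.021 0.04 ] [0.694 0.054 0.077]
wrist 131 [ 0.661 -0.107  0.02 ] [ 0.739 -0.012  0.091]
top 596 [ 0.672 -0.01   0.04 ] [0.75  0.065 0.093]
top 201 [ 0.663 -0.114  0.02 ] [ 0.744 -0.01   0.093]
top long+ 230 off 0.0419 slope deg 2.09
top long- 215 off -0.0440 slope deg 1.99
top end+ 98 off 0.0868 slope deg -1.86
top end- 93 off -0.0886 slope deg -1.82
scene 834 [ 0.604 -0.01   0.04 ] [0.75  0.07  0.109]
scene 363 [ 0.665 -0.114  0.02 ] [ 0.744 -0.01   0.094]
scene long+ 256 off 0.0450 slope deg 1.34
scene long- 246 off -0.0400 slope deg 1.77
scene end+ 132 off 0.0868 slope deg -1.42
scene end- 135 off -0.0881 slope deg -1.36
```

{"api": "servo_tool", "payload": {"moves": [{"offset": [-0.04, 0.002, 0.03]}, {"offset": [-0.063, 0.002, 0.075]}, {"offset": [-0.063, 0.002, 0.1]}, {"offset": [-0.063, 0.002, 0.112]}, {"offset": [-0.063, 0.002, 0.116]}, {"offset": [-0.063, 0.002, 0.116]}]}}

```text
validation failed for argument at $.mo...
```

{"api": "servo_tool", "payload": {"moves": [{"offset": [0, 0, 0.003]}, {"offset": [0, 0, 0.006]}, {"offset": [0, 0, 0.009]}, {"offset": [0, 0, 0.012]}, {"offset": [0, 0, 0.012]}]}}

```text
validation failed for argument at $.mo...
```

Each row needs an "angular" value too, so I'm adding it.

{"api": "servo_tool", "payload": {"moves": [{"offset": [-0.04, 0.002, 0.03], "angular": [0, 0, 0]}, {"offset": [-0.063, 0.002, 0.075], "angular": [0, 0, 0]}, {"offset": [-0.063, 0.002, 0.1], "angular": [0, 0, 0]}, {"offset": [-0.063, 0.002, 0.112], "angular": [0, 0, 0]}, {"offset": [-0.063, 0.002, 0.116], "angular": [0, 0, 0]}, {"offset": [-0.063, 0.002, 0.116], "angular": [0, 0, 0]}]}}

```text
clock: 3.2
tool_pos: [0.6019, -0.0245, 0.127]
tcp_rot: [0.001, -0.027, 1.0, 0.0]
ft_force: [-0.8, 0.3, 0.6]
finger_gap: 0.001
finger_force: 0.0
```

{"api": "servo_tool", "payload": {"moves": [{"offset": [0, 0, 0.003], "angular": [0, 0, 0]}, {"offset": [0, 0, 0.006], "angular": [0, 0, 0]}, {"offset": [0, 0, 0.009], "angular": [0, 0, 0]}, {"offset": [0, 0, 0.012], "angular": [0, 0, 0]}, {"offset": [0, 0, 0.012], "angular": [0, 0, 0]}]}}

```text
clock: 3.82
tool_pos: [0.6013, -0.0243, 0.113]
tcp_rot: [-0.0, -0.027, 1.0, -0.0]
ft_force: [0.5, -0.5, 0.1]
finger_gap: 0.001
finger_force: 0.0
```

{"api": "servo_tool", "payload": {"moves": [{"offset": [0, 0, 0.002], "angular": [0, 0, 0]}, {"offset": [0, 0, 0.004], "angular": [0, 0, 0]}, {"offset": [0, 0, 0.006], "angular": [0, 0, 0]}, {"offset": [0, 0, 0.006], "angular": [0, 0, 0]}]}}

```text
clock: 4.32
tool_pos: [0.6014, -0.0243, 0.1072]
tcp_rot: [-0.0, -0.027, 1.0, 0.0]
ft_force: [0.0, 0.9, -0.2]
finger_gap: 0.002
finger_force: 0.0
```

{"api": "servo_tool", "payload": {"moves": [{"offset": [-0.001, 0, 0.002], "angular": [0, 0, 0]}, {"offset": [-0.002, 0, 0.004], "angular": [0, 0, 0]}, {"offset": [-0.002, 0, 0.006], "angular": [0, 0, 0]}, {"offset": [-0.002, 0, 0.006], "angular": [0, 0, 0]}]}}

```text
clock: 4.82
tool_pos: [0.6034, -0.0242, 0.1011]
tcp_rot: [-0.0, -0.027, 1.0, -0.0]
ft_force: [0.1, 0.1, -0.4]
finger_gap: 0.002
finger_force: 0.0
```

```bash
python3 b.py 2 paddle hood; python3 - <<'E'
from h import *
a=cv2.imread('pics/w2.png')[:,150:490]
im,d=env.snapshot('scene'); np.save('s2.npy',d)
b=cv2.resize(im[170:300,270:420,::-1],None,fx=2.6,fy=2.6,interpolation=cv2.INTER_CUBIC)
o=np.zeros((480,340+390,3),np.uint8); o[:,:340]=a; o[:338,340:730]=b[:338,:390]; cv2.imwrite('pics/m2.png',o)
E
```

```text
4.825 [ 0.6034 -0.0242  0.1011] [-3.000e-04 -2.690e-02  9.996e-01 -0.000e+00] [ 0.13  0.08 -0.38] 0.0018805560787895181
hood 0.96 [258.   1. 390. 299.] med [ 0.5357 -0.0273  0.0554] z [0.054 0.055 0.101] [556. -26.] [179.  75.] 3.1
```

View pics/m2.png

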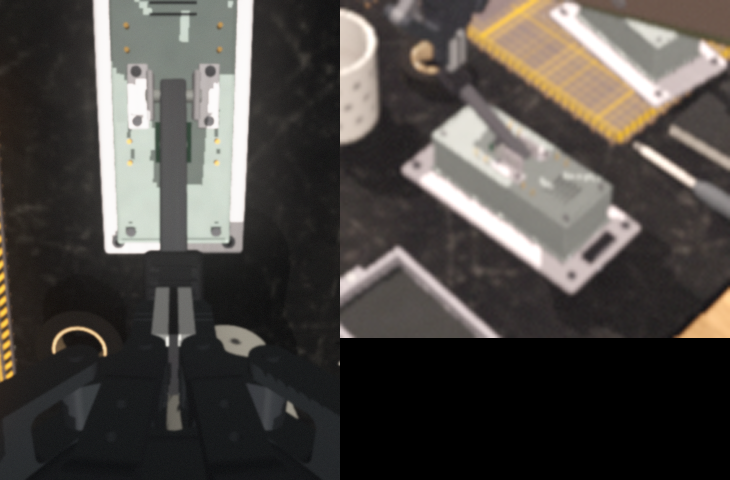

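```bash
python3 - <<'E'
from h import *
w=np.load('w2.npz'); st=dict(tool_pos=w['p'],tcp_rot=w['q']); d=w['d']
P,u,v=pts('wrist',d,np.ones(d.shape,bool),st)
for y in range(150,430,8):
    m=(v==y)&(u>318)&(u<330); m2=(v==y)&(u>300)&(u<312)
    print(y,np.round(np.median(P[m],0),3) if m.any() else '-',np.round(np.median(P[m2],0),3) if m2.any() else '-')
E
```

```text
150 [ 0.545 -0.026  0.08 ] [ 0.548 -0.036  0.055]
158 [ 0.548 -0.026  0.081] [ 0.552 -0.036  0.055]
166 [ 0.551 -0.026  0.083] [ 0.556 -0.035  0.055]
174 [ 0.555 -0.026  0.084] [ 0.56  -0.035  0.055]
182 [ 0.558 -0.026  0.085] [ 0.564 -0.035  0.055]
190 [ 0.561 -0.026  0.087] [ 0.568 -0.034  0.055]
198 [ 0.564 -0.025  0.088] [ 0.572 -0.034  0.055]
206 [ 0.568 -0.025  0.09 ] [ 0.576 -0.034  0.055]
214 [ 0.571 -0.025  0.092] [ 0.581 -0.034  0.055]
222 [ 0.574 -0.025  0.093] [ 0.585 -0.034  0.055]
230 [ 0.577 -0.025  0.094] [ 0.589 -0.034  0.055]
238 [ 0.58  -0.025  0.096] [ 0.594 -0.033  0.055]
246 [ 0.583 -0.024  0.097] [ 0.614 -0.034  0.008]
254 [ 0.586 -0.024  0.099] [ 0.587 -0.032  0.099]
262 [ 0.589 -0.024  0.101] [ 0.589 -0.032  0.101]
270 [ 0.592 -0.024  0.103] [ 0.592 -0.031  0.103]
278 [ 0.595 -0.024  0.104] [ 0.596 -0.031  0.104]
286 [ 0.598 -0.024  0.105] [ 0.599 -0.031  0.105]
294 [ 0.592 -0.024  0.126] [ 0.592 -0.031  0.125]
302 [ 0.592 -0.024  0.132] [ 0.592 -0.03   0.132]
310 [ 0.592 -0.024  0.138] [ 0.592 -0.03   0.138]
318 [ 0.592 -0.024  0.144] [ 0.592 -0.03   0.144]
326 [ 0.592 -0.024  0.149] [ 0.592 -0.03   0.149]
334 [ 0.592 -0.024  0.154] [ 0.592 -0.029  0.154]
342 [ 0.595 -0.024  0.153] [ 0.591 -0.029  0.159]
350 [ 0.598 -0.024  0.153] [ 0.591 -0.029  0.163]
358 [ 0.6   -0.024  0.153] [ 0.591 -0.029  0.167]
366 [ 0.603 -0.023  0.153] [ 0.591 -0.029  0.171]
374 [ 0.606 -0.023  0.154] [ 0.591 -0.029  0.174]
382 [ 0.609 -0.023  0.153] [ 0.587 -0.029  0.183]
390 [ 0.612 -0.023  0.153] [ 0.59  -0.028  0.182]
398 [ 0.697 -0.019  0.054] [ 0.591 -0.028  0.183]
406 [ 0.696 -0.018  0.062] [ 0.594 -0.028  0.183]
414 [ 0.695 -0.018  0.07 ] [ 0.595 -0.028  0.183]
422 [ 0.696 -0.018  0.075] [ 0.598 -0.028  0.183]
```

The depth shows the paddle untouched at z ≈ 0.105, and the visible end of the fingers at about 0.12, still above it. I'm continuing down in small steps and will let the contact force show the true tip offset.

{"api": "servo_tool", "payload": {"moves": [{"offset": [0, 0, 0.002], "angular": [0, 0, 0]}, {"offset": [0, 0, 0.004], "angular": [0, 0, 0]}, {"offset": [0, 0, 0.006], "angular": [0, 0, 0]}, {"offset": [0, 0, 0.006], "angular": [0, 0, 0]}]}}

```text
clock: 5.52
tool_pos: [0.6035, -0.0242, 0.0953]
tcp_rot: [-0.0, -0.027, 1.0, 0.0]
ft_force: [0.3, -0.3, 0.1]
finger_gap: 0.0
finger_force: 0.0
```

{"api": "servo_tool", "payload": {"moves": [{"offset": [0, 0, 0.002], "angular": [0, 0, 0]}, {"offset": [0, 0, 0.004], "angular": [0, 0, 0]}, {"offset": [0, 0, 0.006], "angular": [0, 0, 0]}, {"offset": [0, 0, 0.006], "angular": [0, 0, 0]}]}}

```text
clock: 6.02
tool_pos: [0.6053, -0.0242, 0.0914]
tcp_rot: [0.002, -0.027, 1.0, -0.0]
ft_force: [3.0, -0.0, 5.0]
finger_gap: -0.001
finger_force: 2.7
```

Contact came at TCP z ≈ 0.092 with 5 N, so the shut fingertips really sit about 15 mm behind the TCP. I'm continuing the press.

{"api": "servo_tool", "payload": {"moves": [{"offset": [-0.001, 0, 0.002], "angular": [0, 0, 0]}, {"offset": [-0.001, 0, 0.004], "angular": [0, 0, 0]}, {"offset": [-0.002, 0, 0.006], "angular": [0, 0, 0]}, {"offset": [-0.002, 0, 0.008], "angular": [0, 0, 0]}]}}

```text
clock: 6.52
tool_pos: [0.6047, -0.0241, 0.0802]
tcp_rot: [-0.001, -0.027, 1.0, 0.0]
ft_force: [-0.4, -0.2, 0.6]
finger_gap: -0.002
finger_force: 0.0
```

{"api": "servo_tool", "payload": {"moves": [{"offset": [-0.001, 0, 0.002], "angular": [0, 0, 0]}, {"offset": [-0.002, 0, 0.004], "angular": [0, 0, 0]}, {"offset": [-0.002, 0, 0.006], "angular": [0, 0, 0]}, {"offset": [-0.002, 0, 0.006], "angular": [0, 0, 0]}]}}

```text
clock: 7.02
tool_pos: [0.6074, -0.024, 0.0752]
tcp_rot: [-0.0, -0.027, 1.0, 0.0]
ft_force: [0.1, 0.2, -0.0]
finger_gap: 0.001
finger_force: 0.0
```

{"api": "servo_tool", "payload": {"moves": [{"offset": [-0.001, 0, 0.002], "angular": [0, 0, 0]}, {"offset": [-0.001, 0, 0.004], "angular": [0, 0, 0]}, {"offset": [-0.001, 0, 0.006], "angular": [0, 0, 0]}, {"offset": [-0.001, 0, 0.006], "angular": [0, 0, 0]}]}}

```text
clock: 7.52
tool_pos: [0.6084, -0.0239, 0.0692]
tcp_rot: [-0.0, -0.027, 1.0, 0.0]
ft_force: [1.1, 0.2, 0.6]
finger_gap: -0.003
finger_force: 0.0
```

```bash
cat > e.py <<'E'
from h import *
import sys
w=np.load(f'w{sys.argv[1]}.npz'); st=dict(tool_pos=w['p'],tcp_rot=w['q']); d=w['d']
P,u,v=pts('wrist',d,np.ones(d.shape,bool),st)
a=np.radians(3.3); D=P[:,:2]-[.522,-.028]; X=D@[np.cos(a),np.sin(a)]; Y=D@[-np.sin(a),np.cos(a)]
for x in np.arange(-.07,.11,.01):
    s=[]
    for y in (-.022,0.0,.022):
        m=(abs(X-x)<.003)&(abs(Y-y)<.003); s.append('%.4f'%np.median(P[m,2]) if m.any() else '-')
    print('%.2f'%x,*s)
E
python3 b.py 3; python3 e.py 3
```

```text
7.525 [ 0.6084 -0.0239  0.0692] [-2.000e-04 -2.690e-02  9.996e-01  0.000e+00] [1.11 0.24 0.57] -0.002522304789914779
-0.07 - - -
-0.06 - - -
-0.05 - - -
-0.04 - - -
-0.03 0.0646 0.0648 0.0647
-0.02 0.0649 0.0648 0.0650
-0.01 0.0664 0.0648 0.0653
0.00 0.0663 0.0787 0.0653
0.01 0.0664 0.0787 0.0652
0.02 0.0649 0.0786 0.0649
0.03 0.0648 0.0788 0.0649
0.04 0.0647 0.0787 0.0648
0.05 0.0647 0.0786 0.0648
0.06 0.0648 0.0787 0.0647
0.07 0.0656 0.0787 0.0662
0.08 0.1391 0.1221 0.1396
0.09 0.1404 0.1286 0.1406
0.10 -0.0002 0.1312 -0.0001
```

It popped: the hood top is at 0.065 and the lever lies level at 0.079. Now I'm raising, moving over the hood's middle, opening, and checking where the open fingertips are.

{"api": "servo_tool", "payload": {"moves": [{"offset": [0, 0, -0.02], "angular": [0, 0, 0]}, {"offset": [0, 0, -0.06], "angular": [0, 0, 0]}]}}

```text
clock: 7.82
tool_pos: [0.6077, -0.0241, 0.1298]
tcp_rot: [-0.001, -0.027, 1.0, -0.0]
ft_force: [0.4, -0.4, 0.6]
finger_gap: -0.002
finger_force: 0.0
```

{"api": "servo_tool", "payload": {"fingers": 1, "moves": [{"offset": [0.04, 0.0, -0.015], "angular": [0, 0, 0]}, {"offset": [0.075, 0.0006, -0.015], "angular": [0, 0, 0]}, {"offset": [0.0865, 0.0006, -0.015], "angular": [0, 0, 0]}, {"offset": [0.0865, 0.0006, -0.015], "angular": [0, 0, 0]}, {"offset": [0.0865, 0.0006, -0.015], "angular": [0, 0, 0]}, {"offset": [0.0865, 0.0006, -0.015], "angular": [0, 0, 0]}]}}

```text
clock: 8.57
tool_pos: [0.5225, -0.028, 0.1441]
tcp_rot: [-0.001, -0.027, 1.0, -0.0]
ft_force: [0.3, -0.1, 0.5]
finger_gap: 1.001
finger_force: 0.0
```

```bash
python3 b.py 4; python3 - <<'E'
from h import *
w=np.load('w4.npz'); st=dict(tool_pos=w['p'],tcp_rot=w['q']); d=w['d']
P,u,v=pts('wrist',d,np.ones(d.shape,bool),st)
L=(P-w['p'])@q2R(w['q'])
m=(np.abs(L[:,0])<.016)&(np.abs(L[:,1])<.075)&(L[:,2]<.03)
for y in np.arange(-.07,.071,.006):
    k=m&(abs(L[:,1]-y)<.003)
    if k.any(): print('toolY %.3f  max z %.4f min z %.4f'%(y,np.percentile(L[k,2],99),L[k,2].min()))
im,dd=env.snapshot('scene'); np.save('s4.npy',dd)
a=cv2.resize(w['im'][:,:,::-1],None,fx=.6,fy=.6); b=cv2.resize(im[170:290,270:400,::-1],None,fx=2.9,fy=2.9,interpolation=cv2.INTER_CUBIC)
o=np.zeros((350,384+377,3),np.uint8); o[:288,:384]=a; o[:348,384:761]=b[:348]; cv2.imwrite('pics/m4.png',o)
E
```

```text
8.575 [ 0.5225 -0.028   0.1441] [-5.000e-04 -2.680e-02  9.996e-01 -1.000e-04] [ 0.3  -0.13  0.5 ] 1.0006108256809336
toolY -0.070  max z -0.0736 min z -0.0950
toolY -0.064  max z -0.0716 min z -0.1032
toolY -0.058  max z -0.0477 min z -0.1069
toolY -0.052  max z -0.0363 min z -0.0833
toolY -0.046  max z -0.0330 min z -0.0901
toolY -0.040  max z -0.0287 min z -0.0973
toolY -0.034  max z -0.0797 min z -0.1042
toolY -0.028  max z -0.0881 min z -0.1069
toolY -0.022  max z -0.0919 min z -0.1051
toolY -0.016  max z -0.0872 min z -0.1013
toolY -0.010  max z -0.0871 min z -0.1033
toolY -0.004  max z -0.0878 min z -0.1034
toolY 0.002  max z -0.0886 min z -0.1037
toolY 0.008  max z -0.0873 min z -0.1034
toolY 0.014  max z -0.0871 min z -0.1029
toolY 0.020  max z -0.0909 min z -0.1022
toolY 0.026  max z -0.0992 min z -0.1058
toolY 0.032  max z -0.0932 min z -0.1066
toolY 0.038  max z -0.0762 min z -0.1005
toolY 0.044  max z -0.0288 min z -0.0937
toolY 0.050  max z -0.0337 min z -0.0866
toolY 0.056  max z -0.0368 min z -0.1058
toolY 0.062  max z -0.0713 min z -0.1048
toolY 0.068  max z -0.0726 min z -0.0971
```

View pics/m4.png

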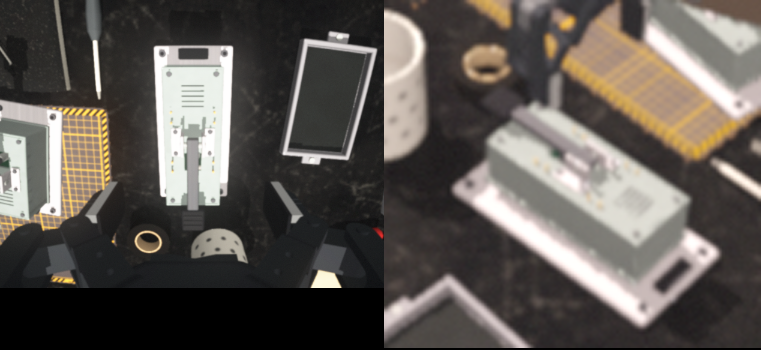

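The left half shows the wrist view: the hood is centred at about (193,140) with the open pads at (100,205) and (288,205). The right half shows the hood popped and the lever flat. Next I'm measuring lateral centring between the pads and the popped hood.

```bash
python3 - <<'E'
from h import *
w=np.load('w4.npz'); st=dict(tool_pos=w['p'],tcp_rot=w['q']); d=w['d']
P,u,v=pts('wrist',d,np.ones(d.shape,bool),st)
L=(P-w['p'])@q2R(w['q'])
for z in (-.032,-.036,-.04,-.045,-.05):
    k=(abs(L[:,2]-z)<.002)&(abs(L[:,0])<.02)
    n=L[k&(L[:,1]<0),1]; p=L[k&(L[:,1]>0),1]; print(z,len(n),len(p),np.round(np.percentile(n,[2,98]),4) if len(n) else 0,np.round(np.percentile(p,[2,98]),4) if len(p) else 0)
m=(abs(P[:,2]-.065)<.004)&(abs(P[:,0]-.522)<.1)&(abs(P[:,1]+.028)<.05)
for Q,nm in ((P,'world'),(L,'tool')):
    rc=cv2.minAreaRect(Q[m][:,:2].astype(np.float32)*1000); print(nm,np.round(rc[0],1),np.round(rc[1],1),rc[2])
for x in (-.04,-.02,0.,.02,.04):
    q=L[m&(abs(L[:,0]-x)<.004),1]; print(x,len(q),np.round([q.min(),q.max()],4) if len(q) else '')
E
```

```text
-0.032 262 270 [-0.0484 -0.0418] [0.0427 0.0496]
-0.036 387 371 [-0.0542 -0.0419] [0.0427 0.055 ]
-0.04 423 428 [-0.0553 -0.0419] [0.0428 0.0563]
-0.045 452 469 [-0.0553 -0.0419] [0.0428 0.0562]
-0.05 523 527 [-0.0555 -0.0418] [0.0427 0.0565]
world [521.7 -28.9] [150.1  59.9] 3.160956382751465
tool [ 0.8 -0.8] [ 59.9 150.1] 89.91209411621094
-0.04 790 [-0.0303  0.0286]
-0.02 728 [-0.0301  0.0285]
0.0 695 [-0.0306  0.0285]
0.02 1251 [-0.0308  0.0284]
0.04 1313 [-0.0306  0.029 ]
```

{"api": "servo_tool", "payload": {"moves": [{"offset": [0.001, -0.0014, 0.03], "angular": [0, 0, 0]}, {"offset": [0.001, -0.0014, 0.07], "angular": [0, 0, 0]}, {"offset": [0.001, -0.0014, 0.1], "angular": [0, 0, 0]}, {"offset": [0.001, -0.0014, 0.12], "angular": [0, 0, 0]}, {"offset": [0.001, -0.0014, 0.128], "angular": [0, 0, 0]}, {"offset": [0.001, -0.0014, 0.131], "angular": [0, 0, 0]}, {"offset": [0.001, -0.0014, 0.131], "angular": [0, 0, 0]}]}}

```text
clock: 9.55
tool_pos: [0.5217, -0.0294, 0.0142]
tcp_rot: [0.0, -0.027, 1.0, 0.0]
ft_force: [-0.3, 0.4, 0.3]
finger_gap: 1.0
finger_force: 0.0
```

{"api": "servo_tool", "payload": {"fingers": 0.6, "grip_force": 30, "moves": [{"offset": [0, 0, 0], "angular": [0, 0, 0]}, {"offset": [0, 0, 0], "angular": [0, 0, 0]}, {"offset": [0, 0, 0], "angular": [0, 0, 0]}, {"offset": [0, 0, 0], "angular": [0, 0, 0]}]}}

```text
clock: 10.05
tool_pos: [0.5217, -0.0293, 0.0142]
tcp_rot: [0.001, -0.027, 1.0, 0.0]
ft_force: [-0.2, -0.1, 3.2]
finger_gap: 0.696
finger_force: 39.6
```

{"api": "servo_tool", "payload": {"moves": [{"offset": [0, 0, -0.003], "angular": [0, 0, 0]}, {"offset": [0, 0, -0.006], "angular": [0, 0, 0]}, {"offset": [0, 0, -0.01], "angular": [0, 0, 0]}, {"offset": [0, 0, -0.014], "angular": [0, 0, 0]}, {"offset": [0, 0, -0.018], "angular": [0, 0, 0]}, {"offset": [0, 0, -0.018], "angular": [0, 0, 0]}]}}

```text
clock: 10.8
tool_pos: [0.5215, -0.0294, 0.032]
tcp_rot: [0.0, -0.027, 1.0, 0.0]
ft_force: [0.4, 0.3, -1.9]
finger_gap: 0.704
finger_force: 39.3
```

```bash
python3 b.py 5 carrier; python3 e.py 5 | sed -n 4,9p; python3 - <<'E'
from h import *
im,d=env.snapshot('scene')
cv2.imwrite('pics/s5.png',cv2.resize(im[170:300,270:420,::-1],None,fx=4,fy=4,interpolation=cv2.INTER_CUBIC))
E
```

```text
10.8 [ 0.5215 -0.0294  0.032 ] [ 4.000e-04 -2.690e-02  9.996e-01  1.000e-04] [ 0.4   0.32 -1.89] 0.7035505753989948
carrier 0.86 [220.  57. 431. 428.] med [ 0.4347 -0.0332  0.0083] z [0.007 0.008 0.018] [503. -37.] [ 93. 169.] 87.1
-0.04 0.0821 0.0824 0.0823
-0.03 0.0824 0.0823 0.0826
-0.02 0.1293 0.0822 0.1281
-0.01 0.0838 0.1266 0.0827
0.00 0.0838 0.0960 0.0826
0.01 0.0839 0.0962 0.0826
```

View pics/s5.png

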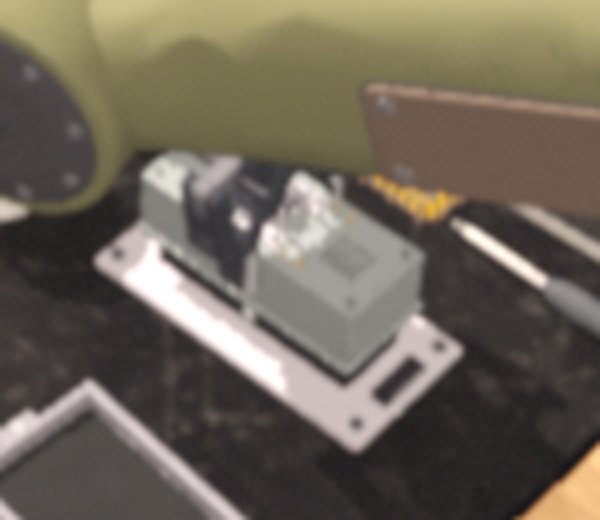

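The hood rises alone: its top is at 0.0825 and the plate is still at 0.008. I'm lifting clear and carrying it to the tray.

{"api": "servo_tool", "payload": {"moves": [{"offset": [0, 0, -0.01], "angular": [0, 0, 0]}, {"offset": [0, 0, -0.025], "angular": [0, 0, 0]}, {"offset": [0, 0, -0.042], "angular": [0, 0, 0]}, {"offset": [0, 0, -0.055], "angular": [0, 0, 0]}, {"offset": [0, 0, -0.06], "angular": [0, 0, 0]}]}}

```text
clock: 11.58
tool_pos: [0.5218, -0.0293, 0.093]
tcp_rot: [0.001, -0.027, 1.0, 0.0]
ft_force: [0.6, 0.5, -2.5]
finger_gap: 0.691
finger_force: 39.2
```

{"api": "servo_tool", "payload": {"moves": [{"offset": [-0.001, 0.01, 0], "angular": [0, 0, 0]}, {"offset": [-0.004, 0.035, 0], "angular": [0, 0, -0.01]}, {"offset": [-0.009, 0.075, 0], "angular": [0, 0, -0.03]}, {"offset": [-0.014, 0.115, 0], "angular": [0, 0, -0.05]}, {"offset": [-0.019, 0.155, 0], "angular": [0, 0, -0.07]}, {"offset": [-0.024, 0.195, 0], "angular": [0, 0, -0.09]}, {"offset": [-0.029, 0.235, 0], "angular": [0, 0, -0.11]}, {"offset": [-0.033, 0.27, 0], "angular": [0, 0, -0.125]}, {"offset": [-0.036, 0.3, 0], "angular": [0, 0, -0.133]}, {"offset": [-0.038, 0.315, 0], "angular": [0, 0, -0.133]}, {"offset": [-0.0382, 0.319, 0], "angular": [0, 0, -0.133]}, {"offset": [-0.0382, 0.319, 0], "angular": [0, 0, -0.133]}]}}

```text
clock: 13.08
tool_pos: [0.5421, 0.2907, 0.0912]
tcp_rot: [-0.0, -0.093, 0.996, -0.0]
ft_force: [0.1, -1.0, -1.9]
finger_gap: 0.696
finger_force: 39.1
```

```bash
python3 b.py 6; cat > g.py <<'E'
from h import *
import sys
w=np.load(f'w{sys.argv[1]}.npz'); st=dict(tool_pos=w['p'],tcp_rot=w['q']); d=w['d']
P,u,v=pts('wrist',d,np.ones(d.shape,bool),st)
L=(P-w['p'])@q2R(w['q'])
def rect(m,nm):
    if m.sum()>20: rc=cv2.minAreaRect(P[m][:,:2].astype(np.float32)*1000); print(nm,m.sum(),np.round(rc[0],1),np.round(rc[1],1),round(rc[2],1))
near=(np.hypot(P[:,0]-.542,P[:,1]-.2915)<.12)
zt=float(sys.argv[2])
rect(near&(abs(P[:,2]-zt)<.006)&(np.hypot(P[:,0]-.542,P[:,1]-.2915)<.085),'hoodtop')
for z in np.arange(.0,.16,.01): print('%.2f:%d'%(z,(near&(abs(P[:,2]-z)<.005)).sum()),end=' ')
a=np.radians(10.8); D=P[:,:2]-[.542,.2915]; X=D@[np.cos(a),np.sin(a)]; Y=D@[-np.sin(a),np.cos(a)]
wl=(P[:,2]>.008)&(P[:,2]<.02)
for nm,k,A,B in (('long+',wl&(abs(X)<.08)&(abs(Y-.043)<.012),X,Y),('long-',wl&(abs(X)<.08)&(abs(Y+.043)<.012),X,Y),('end-',wl&(abs(Y)<.035)&(abs(X+.088)<.012),Y,X),('end+',wl&(abs(Y)<.035)&(abs(X-.088)<.012),Y,X)):
    if k.sum()>20: p=np.polyfit(A[k],B[k],1); print('\n',nm,k.sum(),'off %.4f deg %.2f'%(p[1],np.degrees(p[0])),end='')
E
python3 g.py 6 0.1425; python3 - <<'E'
from h import *
im,d=env.snapshot('scene')
b=cv2.resize(im[150:420,130:420,::-1],None,fx=1.7,fy=1.7)
a=cv2.resize(cv2.imread('pics/w6.png')[:,100:540],None,fx=.65,fy=.65)
o=np.zeros((459,493+286,3),np.uint8);o[:,:493]=b[:459,:493];o[:312,493:]=a[:,:286];cv2.imwrite('pics/m6.png',o)
E
```

```text
13.075 [0.5421 0.2907 0.0912] [-3.000e-04 -9.310e-02  9.957e-01 -2.000e-04] [ 0.08 -1.03 -1.86] 0.6959575495780311
hoodtop 60326 [520.2 287.1] [104.4  87.3] 10.7
0.00:33483 0.01:3917 0.02:122 0.03:0 0.04:0 0.05:0 0.06:0 0.07:0 0.08:0 0.09:0 0.10:1014 0.11:0 0.12:283 0.13:896 0.14:58426 0.15:5432 
 long+ 59 off 0.0431 deg -0.74
 long- 58 off -0.0314 deg 6.99
 end- 1435 off -0.0877 deg 0.25
```

View pics/m6.png

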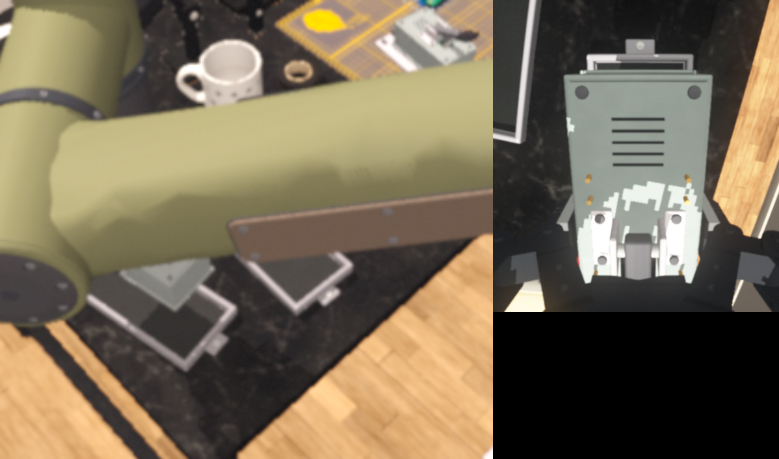

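The hood is aligned over the long tray: in the wrist view its edges run 566–711 and the tray end runs 587–693, concentric. I'm lowering it.

{"api": "servo_tool", "payload": {"moves": [{"offset": [0, 0, 0.015], "angular": [0, 0, 0]}, {"offset": [0, 0, 0.035], "angular": [0, 0, 0]}, {"offset": [0, 0, 0.055], "angular": [0, 0, 0]}, {"offset": [0, 0, 0.07], "angular": [0, 0, 0]}, {"offset": [0, 0, 0.078], "angular": [0, 0, 0]}, {"offset": [0, 0, 0.083], "angular": [0, 0, 0]}, {"offset": [0, 0, 0.086], "angular": [0, 0, 0]}, {"offset": [0, 0, 0.086], "angular": [0, 0, 0]}]}}

```text
clock: 14.18
tool_pos: [0.5423, 0.2913, 0.0058]
tcp_rot: [0.0, -0.093, 0.996, 0.0]
ft_force: [0.6, 0.1, -1.8]
finger_gap: 0.701
finger_force: 39.1
```

```bash
python3 b.py 7; python3 g.py 7 .056
```

```text
14.175 [0.5423 0.2913 0.0058] [ 2.000e-04 -9.330e-02  9.956e-01  2.000e-04] [ 0.57  0.13 -1.78] 0.7010049342471227
hoodtop 60017 [520.1 287.5] [104.4  87.2] 11.1
0.00:86536 0.01:14881 0.02:796 0.03:80 0.04:552 0.05:3292 0.06:58481 0.07:8202 0.08:13038 0.09:9041 0.10:17392 0.11:10323 0.12:496 0.13:0 0.14:0 0.15:0 
 long+ 2865 off 0.0444 deg 0.33
 long- 1798 off -0.0431 deg -0.97
 end- 3730 off -0.0874 deg -0.04
```

Centred, with about 6 mm to go. Now touching down gently.

{"api": "servo_tool", "payload": {"moves": [{"offset": [0, 0, 0.001], "angular": [0, 0, 0]}, {"offset": [0, 0, 0.002], "angular": [0, 0, 0]}, {"offset": [0, 0, 0.003], "angular": [0, 0, 0]}, {"offset": [0, 0, 0.004], "angular": [0, 0, 0]}, {"offset": [0, 0, 0.005], "angular": [0, 0, 0]}, {"offset": [0, 0, 0.005], "angular": [0, 0, 0]}]}}

```text
clock: 14.98
tool_pos: [0.5421, 0.2911, 0.0004]
tcp_rot: [-0.0, -0.093, 0.996, -0.0]
ft_force: [-0.1, -0.1, -1.4]
finger_gap: 0.7
finger_force: 39.1
```

{"api": "servo_tool", "payload": {"moves": [{"offset": [0, 0, 0.0005], "angular": [0, 0, 0]}, {"offset": [0, 0, 0.001], "angular": [0, 0, 0]}, {"offset": [0, 0, 0.001], "angular": [0, 0, 0]}]}}

```text
clock: 15.35
tool_pos: [0.5423, 0.2912, -0.0003]
tcp_rot: [0.0, -0.093, 0.996, 0.0]
ft_force: [-0.9, -0.7, -0.5]
finger_gap: 0.694
finger_force: 39.3
```

{"api": "servo_tool", "payload": {"moves": [{"offset": [0, 0, 0.0005], "angular": [0, 0, 0]}, {"offset": [0, 0, 0.001], "angular": [0, 0, 0]}, {"offset": [0, 0, 0.001], "angular": [0, 0, 0]}]}}

```text
clock: 15.72
tool_pos: [0.5425, 0.2913, -0.0004]
tcp_rot: [0.0, -0.093, 0.996, 0.0]
ft_force: [-2.8, -1.0, 6.4]
finger_gap: 0.699
finger_force: 40.1
```

Touched down at 6 N. I'm easing off and letting go.

{"api": "servo_tool", "payload": {"moves": [{"offset": [0, 0, -0.001], "angular": [0, 0, 0]}, {"offset": [0, 0, -0.001], "angular": [0, 0, 0]}]}}

```text
clock: 15.98
tool_pos: [0.5424, 0.2913, -0.0003]
tcp_rot: [0.0, -0.093, 0.996, 0.0]
ft_force: [-0.2, 0.8, 1.5]
finger_gap: 0.698
finger_force: 39.6
```

{"api": "servo_tool", "payload": {"fingers": 1, "moves": [{"offset": [0, 0, 0], "angular": [0, 0, 0]}, {"offset": [0, 0, 0], "angular": [0, 0, 0]}, {"offset": [0, 0, 0], "angular": [0, 0, 0]}, {"offset": [0, 0, 0], "angular": [0, 0, 0]}]}}

```text
clock: 16.48
tool_pos: [0.5422, 0.2912, -0.0005]
tcp_rot: [-0.0, -0.093, 0.996, 0.0]
ft_force: [-0.1, 0.2, 0.1]
finger_gap: 1.001
finger_force: 0.0
```

{"api": "servo_tool", "payload": {"moves": [{"offset": [0, 0, -0.01], "angular": [0, 0, 0]}, {"offset": [0, 0, -0.03], "angular": [0, 0, 0]}, {"offset": [0, 0, -0.06], "angular": [0, 0, 0]}, {"offset": [0, 0, -0.1], "angular": [0, 0, 0]}, {"offset": [0, 0, -0.14], "angular": [0, 0, 0]}, {"offset": [0, 0, -0.17], "angular": [0, 0, 0]}, {"offset": [0, 0, -0.18], "angular": [0, 0, 0]}, {"offset": [0, 0, -0.18], "angular": [0, 0, 0]}]}}

```text
clock: 17.48
tool_pos: [0.5423, 0.2914, 0.1803]
tcp_rot: [0.0, -0.093, 0.996, 0.001]
ft_force: [-0.8, 1.2, -1.6]
finger_gap: 0.998
finger_force: 0.0
```

```bash
python3 b.py 8 hood; python3 g.py 8 .050; python3 - <<'E'
from h import *
im,d=env.snapshot('top'); P,_,_=pts('top',d,np.ones(d.shape,bool))
for r in env.trace('top','carrier')[:2]:
    Q,_,_=pts('top',d,r['region']); rc=cv2.minAreaRect(Q[:,:2].astype(np.float32)*1000); print('carrier',round(r['p'],2),np.round(rc[0]),np.round(rc[1]),rc[2],np.round(np.percentile(Q[:,2],[5,50,95]),3))
a=im[150:350,120:500,::-1]; b=cv2.imread('pics/w8.png')
o=np.zeros((580,760,3),np.uint8); o[:260,:494]=cv2.resize(a,(494,260),interpolation=cv2.INTER_CUBIC); o[260:,:426]=cv2.resize(b,(426,320)); cv2.imwrite('pics/m8.png',o)
E
```

```text
17.475 [0.5423 0.2914 0.1803] [ 4.000e-04 -9.320e-02  9.956e-01  6.000e-04] [-0.81  1.17 -1.56] 0.9978840766324877
hood 0.89 [282. 108. 368. 344.] med [0.5365 0.2924 0.0501] z [0.049 0.05  0.065] [573. 298.] [217.  71.] 11.6
hoodtop 13492 [542.  292.1] [149.1  60.2] 10.9
0.00:33121 0.01:5999 0.02:171 0.03:0 0.04:0 0.05:13456 0.06:2551 0.07:578 0.08:0 0.09:0 0.10:0 0.11:0 0.12:0 0.13:0 0.14:0 0.15:0 
 long+ 1483 off 0.0436 deg -0.25
 long- 1466 off -0.0410 deg -0.04
 end- 863 off -0.0869 deg 0.52
 end+ 25 off 0.0866 deg 0.41carrier 0.92 [523. -32.] [200.  95.] 3.333836078643799 [0.004 0.009 0.04 ]
```

View pics/m8.png

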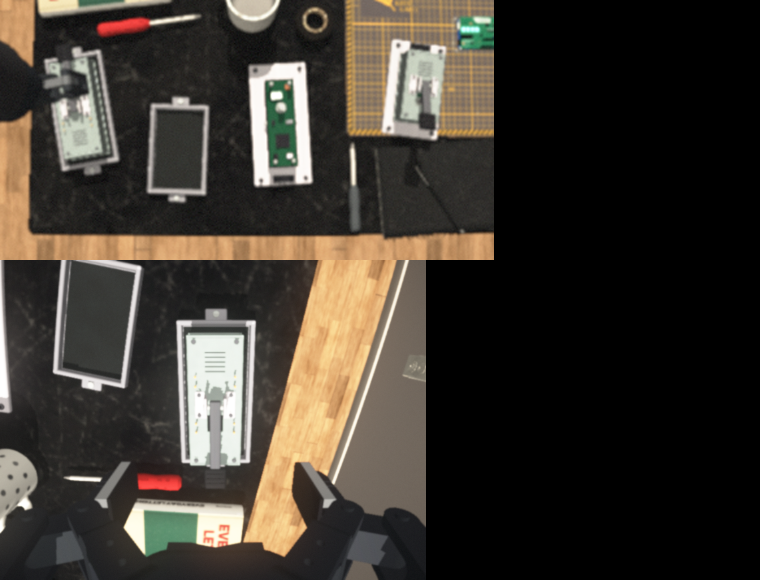

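The hood stands level in the long tray, with its top at 0.050 = 0.004 + 0.046, centred and parallel to the walls. The carrier hasn't moved, still at (0.523, −0.03) with yaw 3.3°, and its board is exposed. Everything's clear, so I'm signing off.

```bash
python3 -c "
from plant import env; print(env.sign_off())"
```

```text
the job is handed in; nothing more can be done
None
```

The longer fixture is open: its hood stands upright and centred in the longer tray, the carrier hasn't moved, the shorter fixture wasn't touched, and I handed the job in at about 17.5 s; sign-off returned no verdict.

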